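# Pack the engraving vise so the medallion blank sits flush

## Robot

A 6-joint arm with a two-finger parallel gripper is mounted at the origin on the work surface. World frame = base frame: x ahead of the robot, y to its left, z up, the work surface at z = 0. Lengths are in m, angles in rad, forces in N, time in s.
With the tool pointing down it reaches from about 0.425 to 0.95 m from the base axis. Payload 3.5 kg.
Tool frame: the origin (TCP) lies at the very end of the fingers, on their centre line; the grasp point (between the pads) lies 19 mm behind it; z points along the fingers, y is the line along which they close (so a half turn about z gives the same grasp; the last joint's range is limited). The gripper opens to 85 mm and grips with 20 to 120 N. Pads are 22 mm wide; open, the fingers measure 114 mm over their backs; the gripper's body (76 mm by 85 mm) begins 54 mm behind the grasp point. The pads swing forward as they close: fully open they stand 13 mm farther back than shut.
Start: joints at [-1.298, 0.286, 1.577, -0, 1.279, -0.15], TCP at [0.277, -0.616, 0.231] pointing down, gripper open.
Joint ranges: [-2.77, 2.77], [-0.9, 2.22], [0.21, 2.48], [-1.53, 4.67], [0.24, 2.81], [-2.84, 2.84]. Speed limits (rad/s): [2.79, 2.79, 3.14, 3.14, 3.14, 3.14].

## Interface

Orientations are given as a unit quaternion [x, y, z, w].
In Python, from plant import ctrl gives the robot as it stands.
- The arm moves only by the tool carry_out, never from a script. Its argument "deltas" is one flat list of numbers, 6 for each row, row after row: the shift along the tool's x, y, z in m, then the turn, a rotation vector about the tool's x, y, z in rad. A call has 1 to 5 rows; each row is the pose to reach, as a shift and turn from the pose commanded when the call began, along the tool's axes at that moment; what a row does not reach only later rows make up. A row lasts 1/8 s, in which the tool goes at most 62.5 mm and 10.7 degrees, less where a joint would pass 70% of its speed; a pose out of reach is approached as far as the arm can. A call with a gripper value outside its range is refused whole. "grip" is the opening in per cent of the stroke, from 0 (shut) to 100 (fully open), set as the call begins (left out, the last holds). The fingers move at their own pace and stop on an object; "grip_force" is the grip in N (left out, the last holds). Time passes only in rows, so rows that repeat a pose let the fingers close. It gives the time, the measured TCP pose, the force, the opening and the grip force at its end, in the units of the state.
- ctrl.get_state(): the state, without advancing time (a new reading comes with each control period).
- ctrl.read_camera(name): name is "side" or "top" or "wrist"; returns (picture, depth): 400x640x3 uint8, red, green, blue; 400x640 float32, m along the optical axis (not along the pixel's ray), 0 where there is no reading.
- ctrl.camera_model(name): a dict with "intrinsics" (3x3 intrinsics, pixels), "extrinsics" (4x4, takes a point from world to camera coordinates); the wrist camera has in their place "hand_eye" (4x4, takes a point from camera to tool coordinates, whose origin is the TCP and whose axes are the flange's). Camera axes: x right, y down, z forward; pixel columns grow to the right and rows downward; lengths in m; the calibration is good to about 2 mm. A picture is of the moment at which its call begins: read the wrist's pose just before it. camera_model takes no time and is no camera call.
- ctrl.sign_off(): hands the job in; it is judged then, once.
Trained networks look in the newest picture that a camera, given by its name, has taken for a name from the list of things; names that differ only in an ending like _2 or _b are one class to them, and where a whole thing is asked for, a point or a joint stands for the part that bears it (a point fixed in the world has none). Each returns a list of dicts, best first, with "score" (0 to 1); they miss things now and then, are a little off and sometimes report something else, mostly with a low value. They report only what shows in the picture. A call takes as long as a camera call. They do not tell look-alikes from the thing itself.
- ctrl.find_in(camera, query): "uv" ([column, row] in pixels, amid what is visible of it).
The state is a dict: "time": time; "qpos": joint angles; "dq": joint speeds; "joint_efforts": joint torques, N m; "eef_pos": TCP position; "tcp_rot": TCP orientation; "contact_force": force on the tool from outside, world axes, zero at the start; "wrist_torque": the same for the moment, N m; "opening": opening from 0.0 (shut) to 1.0 (fully open); "finger_force": force on a finger pad.
Only numpy, scipy, OpenCV 4.12 (cv2) and the standard library are available. Lean on these libraries where they do the work, as an engineer would, in place of code of your own. Each camera call takes 0.05 s, during which the arm holds its last target. There are 200 camera calls.

## Task

Pack up the gap between the vise jaws with the right combination of aluminium discs so that the wooden blank, laid flat on top of them in the middle of the gap, has its upper face flush with the jaw tops, ready for engraving. Slide the discs and the blank over the board into the gap, do not lift them; packers in the gap must lie flat, one on another, and those you do not need stay lying on the board. Leave the tin, the wooden block and the engraver where they are.

Things in the scene. Friction and masses are not known exactly. Their poses are not given: they have to be found in the camera images.
- vise: fixed bench vise; a plywood board runs up to its near jaw, board and jaw tops making one smooth deck 60 mm above the table: x -290 to -45 mm, y -250 to +250 mm. Far jaw: x 45 to 81 mm, also 60 mm high. Jaws 180 mm long in y. Screw and nut block behind the far jaw are under 50 mm high. Origin at table level in the middle of the throat; x points from the board to the far jaw, z up
- throat (a point): middle of the throat (the gap between the jaws, 90 mm wide in x, open at both y ends), at the level of the jaw tops, 60 mm above the vise origin; axes as the vise's
- bed_tall: fixed steel bed block, 86 mm (vise x) by 130 mm (vise y) and 40 mm high; origin at the centre of its underside on the table, x and y axes as the vise's. Which one of the three bed blocks lies in the throat varies; the other two are parked on the table in line with the throat, one beyond each end of the jaws (about 190 mm off in y)
- bed_mid: fixed steel bed block, 86 mm (vise x) by 130 mm (vise y) and 37 mm high; origin at the centre of its underside on the table, x and y axes as the vise's. Which one of the three bed blocks lies in the throat varies; the other two are parked on the table in line with the throat, one beyond each end of the jaws (about 190 mm off in y)
- bed_low: fixed steel bed block, 86 mm (vise x) by 130 mm (vise y) and 34 mm high; origin at the centre of its underside on the table, x and y axes as the vise's. Which one of the three bed blocks lies in the throat varies; the other two are parked on the table in line with the throat, one beyond each end of the jaws (about 190 mm off in y)
- packer6: aluminium packer disc, 80 mm diameter, 6 mm thick, flat both sides (a 6 mm dark dot marks the middle of its upper face); origin at the centre of its underside, z up
- packer9: aluminium packer disc, 80 mm diameter, 9 mm thick, flat both sides (a 6 mm dark dot marks the middle of its upper face); origin at the centre of its underside, z up
- packer12: aluminium packer disc, 80 mm diameter, 12 mm thick, flat both sides (a 6 mm dark dot marks the middle of its upper face); origin at the centre of its underside, z up
- blank: dark wooden medallion blank, a disc of 80 mm diameter, 5 mm thick, with a paler ring line on its upper face; origin at the centre of its underside, z up. It and the packers start lying flat on the deck, at least 20 mm apart, in five places shared with the tin
- tin: bystander: small steel tin standing on the deck, 42 mm diameter, 38 mm high; origin at the centre of its underside
- holder: bystander: wooden block with three round wells, 200 x 66 x 36 mm (long side along its x), on the table to the +y side of the deck; origin at the centre of its underside
- engraver: bystander: grey hand-held rotary engraver lying on the table to the -y side of the deck, about 230 mm long along its x, 46 mm high; origin at the underside, middle of its grey body
There are look-alikes about, which are no part of the job. What is shaped like the packer9 but pink or red is not meant.

How it is judged:
At the end, for the whole second after the job is handed in: The blank lies level in the throat, its upper face within 1.5 mm of the jaw tops, centred within 14 mm across and 25 mm along the jaws; every packer is at rest, flat on the board or flat in the throat (within 15 mm across, 30 mm along). All within 0.06 rad of level (z of blank in the frame of throat between -0.0065 and -0.0035 m and x of blank in the frame of throat between -0.014 and 0.014 m and y of blank in the frame of throat between -0.025 and 0.025 m and angle between blank's own z axis and vertical below 0.06 rad and linear speed of each of blank, packer6, packer9, packer12 below 0.01 m/s and ((z of packer6 in the frame of throat between -0.004 and 0.004 m and x of packer6 in the frame of throat below -0.045 m and angle between packer6's own z axis and vertical below 0.06 rad) or (x of packer6 in the frame of throat between -0.015 and 0.015 m and y of packer6 in the frame of throat between -0.03 and 0.03 m and z of packer6 in the frame of throat below -0.01 m and angle between packer6's own z axis and vertical below 0.06 rad)) and ((z of packer9 in the frame of throat between -0.004 and 0.004 m and x of packer9 in the frame of throat below -0.045 m and angle between packer9's own z axis and vertical below 0.06 rad) or (x of packer9 in the frame of throat between -0.015 and 0.015 m and y of packer9 in the frame of throat between -0.03 and 0.03 m and z of packer9 in the frame of throat below -0.01 m and angle between packer9's own z axis and vertical below 0.06 rad)) and ((z of packer12 in the frame of throat between -0.004 and 0.004 m and x of packer12 in the frame of throat below -0.045 m and angle between packer12's own z axis and vertical below 0.06 rad) or (x of packer12 in the frame of throat between -0.015 and 0.015 m and y of packer12 in the frame of throat between -0.03 and 0.03 m and z of packer12 in the frame of throat below -0.01 m and angle between packer12's own z axis and vertical below 0.06 rad))); the robot touches nothing.
It fails at once if a disc is lifted: its underside rises more than 30 mm above the deck (z of any of packer6, packer9, packer12, blank in the frame of throat above 0.03 m).
It fails at once if the tin is shifted by more than 20 mm or tipped over (distance of tin from where it was at the start of the episode above 0.02 m or angle between tin's own z axis and vertical above 0.3 rad).
It fails at once if the wooden block is shifted by more than 20 mm or tipped over (distance of holder from where it was at the start of the episode above 0.02 m or angle between holder's own z axis and vertical above 0.3 rad).
It fails at once if the engraver is shifted by more than 20 mm or tipped over (distance of engraver from where it was at the start of the episode above 0.02 m or angle between engraver's own z axis and vertical above 0.3 rad).
It also fails if it takes over 69 s, if anything falls off the work surface, if the arm or the gripper's body presses on something with over 40 N, if the wrist force passes 120 N, or if a joint passes its speed limit or range.

## Working session

There is one attempt and no reset: what is moved stays moved. The work goes in short steps, Python scripts to look and compute and a tool call to move; the robot and the scene stay as the last step left them, time stands still between calls to the robot, and variables do not carry over. Pictures are saved under pics/ and viewed, at most 10 in all, crops included, and the job is handed in when it is done.

Besides the shell and the picture viewer there is one more tool, called after "Request:" in YAML: its name, and indented under it one key for each argument. carry_out: Moves the arm, as the interface text tells. Its arguments: {"type":"object","properties":{"deltas":{"type":"array"},"grip":{"type":"number"},"grip_force":{"type":"number"}},"required":["deltas"]}

```bash
ls; mkdir -p pics; python3 - <<'E'
from plant import ctrl
import cv2,numpy as np
for c in ["top","side"]:
    p,d=ctrl.read_camera(c); cv2.imwrite(f"pics/{c}0.png",p[:,:,::-1]); np.save(f"pics/{c}0.npy",d)
    m=ctrl.camera_model(c); print(c,np.round(m["intrinsics"],1).tolist(),np.round(m["extrinsics"],4).tolist())
    for q in ["vise","bed_tall","bed_mid","bed_low","packer6","packer9","packer12","blank","tin","holder","engraver"]:
        print(q,[(np.round(r["uv"]).tolist(),round(r["score"],2)) for r in ctrl.find_in(c,q)][:4])
print(ctrl.get_state())
E
```

```text
pics
top [[414.6, 0.0, 329.3], [0.0, 414.6, 200.0], [0.0, 0.0, 1.0]] [[0.0127, -0.9999, -0.0002, -0.0108], [-0.9993, -0.0127, -0.0362, 0.5024], [0.0362, 0.0006, -0.9993, 1.1562], [0.0, 0.0, 0.0, 1.0]]
vise [([348.0, 180.0], 0.85)]
bed_tall [([274.0, 147.0], 0.56), ([363.0, 207.0], 0.45)]
bed_mid [([401.0, 105.0], 0.84), ([409.0, 154.0], 0.19)]
bed_low [([340.0, 130.0], 0.92)]
packer6 [([428.0, 294.0], 0.92), ([291.0, 188.0], 0.87), ([474.0, 198.0], 0.7), ([425.0, 247.0], 0.65)]
packer9 [([428.0, 294.0], 0.92), ([291.0, 188.0], 0.87), ([474.0, 198.0], 0.7), ([425.0, 247.0], 0.65)]
packer12 [([428.0, 294.0], 0.92), ([291.0, 188.0], 0.87), ([474.0, 198.0], 0.7), ([425.0, 247.0], 0.65)]
blank [([407.0, 150.0], 0.62)]
tin [([364.0, 206.0], 0.52)]
holder [([217.0, 202.0], 0.8), ([349.0, 181.0], 0.17)]
engraver [([472.0, 132.0], 0.9)]
side [[410.5, 0.0, 322.7], [0.0, 410.5, 198.3], [0.0, 0.0, 1.0]] [[-0.9312, -0.3641, 0.0147, 0.4578], [-0.2602, 0.6362, -0.7263, 0.1687], [0.2551, -0.6802, -0.6872, 0.9938], [0.0, 0.0, 0.0, 1.0]]
vise [([309.0, 189.0], 0.56)]
bed_tall [([241.0, 230.0], 0.76)]

[... 551 characters left out ...]
78)]
{'time': 1.2, 'qpos': array([-1.29799736e+00,  2.86291950e-01,  1.57667622e+00,  6.87640883e-06,
        1.27858478e+00, -1.49955430e-01]), 'dq': array([ 0.00078141, -0.00150519, -0.00036994,  0.00013157, -0.00256316,
       -0.00057273]), 'joint_efforts': array([-5.48180594e-05, -4.05960381e+01, -2.92935705e+01, -1.73103599e-04,
        5.53365880e-04, -7.81530531e-06]), 'eef_pos': array([ 0.2769909 , -0.61554969,  0.23134313]), 'tcp_rot': array([9.77743105e-01, 2.09805674e-01, 4.50465780e-06, 1.96094133e-05]), 'contact_force': array([ 0.31885723, -0.61911515,  0.45719954]), 'wrist_torque': array([0.00420213, 0.04412566, 0.00303233]), 'finger_force': 0.0, 'opening': 0.9995817280654509}
```

```bash
python3 - <<'E'
import cv2
p=cv2.imread("pics/top0.png")[80:330,170:520]; cv2.imwrite("pics/top0c.png",cv2.resize(p,None,fx=2.25,fy=2.25,interpolation=2))
p=cv2.imread("pics/side0.png")[70:340,170:480]; cv2.imwrite("pics/side0c.png",cv2.resize(p,None,fx=2.2,fy=2.2,interpolation=2))
E
```

```text
(no output)
```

View pics/top0c.png

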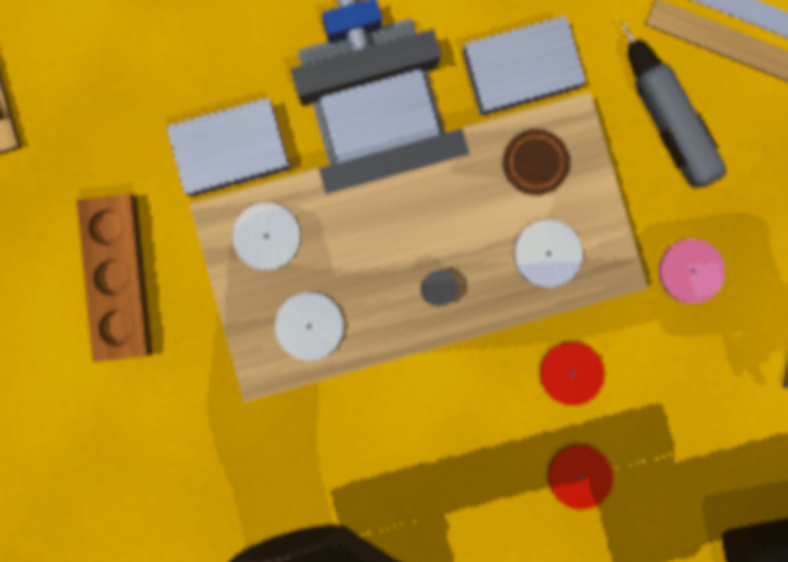

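View pics/side0c.png

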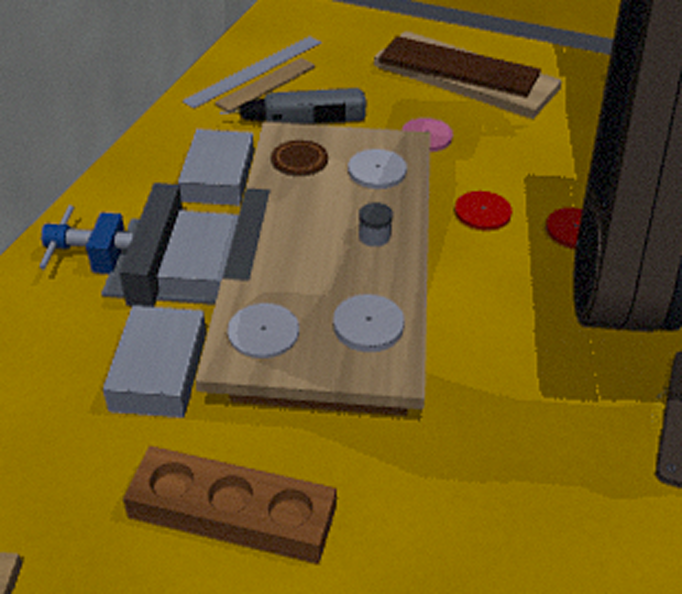

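The throat and two parked beds are visible. In the top crop, the silver discs on the board are at (266,236), (309,326) and (548,253), the blank is at (536,161) and the tin at (441,287). The look-alikes are pink at (692,270) and red at (572,373) and (580,476), all on the table off the board. So the candidates are the three silver discs on the deck. Next I'll measure heights and poses.

```bash
cat > h.py <<'E'
import numpy as np,cv2
from plant import ctrl
def cloud(cam,n=6,d=None):
    D=[]
    for _ in range(n):
        p,dd=ctrl.read_camera(cam); D.append(dd)
    D=np.array(D); D[D==0]=np.nan; d=np.nanmedian(D,0) if n<3 else np.nanmean(D,0)
    m=ctrl.camera_model(cam);K=np.array(m["intrinsics"]);E=np.linalg.inv(np.array(m["extrinsics"]))
    v,u=np.mgrid[:400,:640]; P=np.stack([(u-K[0,2])/K[0,0]*d,(v-K[1,2])/K[1,1]*d,d],-1)
    return p,P@E[:3,:3].T+E[:3,3], np.nanstd(D,0)
E
python3 - <<'E'
from h import *
p,W,s=cloud("top",8)
cv2.imwrite("pics/t1.png",p[:,:,::-1]); np.save("pics/W.npy",W)
def c2p(c): return np.array(c)/2.25+[170,80]
pts=dict(A=(266,236),B=(309,326),C=(548,253),blank=(536,161),tin=(441,287),bedL=(228,147),bedM=(378,115),bedR=(525,65),deck1=(380,240),deck2=(400,320),deck3=(460,200),deck4=(230,290),jawfar=(360,70),jawnear=(395,160),hold=(112,250))
for k,c in pts.items():
    u,v=np.round(c2p(c)).astype(int); r=6 if 'bed' in k else 3 if 'jaw' not in k else 1
    if k in'ABC': r=8
    w=W[v-r:v+r+1,u-r:u+r+1].reshape(-1,3); print(k,u,v,np.round(np.nanmean(w,0)*1000,2),'sd',np.round(np.nanstd(w[:,2])*1000,2))
print('temporal sd',np.nanmedian(s))
z=W[...,2]; m=((z>0.045)&(z<0.095)).astype(np.uint8)
m=cv2.morphologyEx(m,cv2.MORPH_OPEN,np.ones((3,3)))
n,l,st,ce=cv2.connectedComponentsWithStats(m)
for i in range(1,n):
    if st[i,4]>2000:
        q=W[l==i][:,:2].astype(np.float32)*1000; print(st[i],cv2.minAreaRect(q), cv2.boxPoints(cv2.minAreaRect(q)).round(1).tolist())
E
```

```text
A 288 185 [539.05 106.58  66.85] sd 0.73
B 307 225 [433.02  53.88  72.77] sd 0.81
C 414 192 [ 524.41 -230.     69.55] sd 0.71
blank 408 152 [ 631.95 -214.04   66.02] sd 0.78
tin 366 208 [479.6  -99.84  98.63] sd 0.59
bedL 271 145 [650.43 157.72  40.76] sd 0.81
bedM 338 131 [692.76 -26.02  34.51] sd 0.71
bedR 403 109 [ 755.66 -204.92   37.41] sd 0.84
deck1 339 187 [535.83 -30.04  60.75] sd 0.75
deck2 348 222 [442.14 -55.28  60.76] sd 0.74
deck3 374 169 [ 585.61 -123.74   60.62] sd 0.77
deck4 272 209 [474.4  149.07  60.92] sd 0.76
jawfar 330 111 [741.66  -3.24  60.67] sd 0.81
jawnear 346 151 [633.35 -47.77  60.84] sd 0.7
hold 220 191 [522.31 296.04  36.99] sd 0.8
temporal sd 0.0020903614
[  255   121   202   137 16701] ((532.40869140625, -74.81912231445312), (245.0331573486328, 500.14495849609375), 16.439050674438477) [[344.1000061035156, 130.39999389648438], [485.70001220703125, -349.29998779296875], [720.7000122070312, -280.0], [579.0999755859375, 199.6999969482422]]
[ 496  298  116   76 4595] ((146.33790588378906, -611.6180419921875), (147.83848571777344, 296.464111328125), 11.505582809448242) [[44.29999923706055, -481.1000061035156], [103.5, -771.5999755859375], [248.3000030517578, -742.0999755859375], [189.1999969482422, -451.6000061035156]]
[  20  301  100   79 5716] ((121.2337646484375, 680.5357666015625), (221.3880615234375, 162.0126953125), 78.4605712890625) [[19.700000762939453, 588.2999877929688], [178.5, 555.9000244140625], [222.6999969482422, 772.7999877929688], [64.0, 805.2000122070312]]
```

Deck-relative heights: A +6 mm (packer6), B +12 mm (packer12), C +9 mm (packer9). The throat bed is 34 mm (bed_low), so 9 + 12 mm is needed and A stays put. Next I'll refine the centres and the vise pose.

```bash
cat >> h.py <<'E'
Y=np.deg2rad(16.44); O=np.array([.6930,-.0274])
def tov(p): # world xy -> vise xy
    d=np.asarray(p)[...,:2]-O; c,s=np.cos(Y),np.sin(Y); return np.stack([d[...,0]*c+d[...,1]*s,-d[...,0]*s+d[...,1]*c],-1)
def proj(m,uv,z):
    K=np.array(m["intrinsics"]);E=np.linalg.inv(np.array(m["extrinsics"]))
    r=E[:3,:3]@np.linalg.inv(K)@np.array([*uv,1.]); t=(z-E[2,3])/r[2]; return E[:3,3]+t*r
def tcp():
    s=ctrl.get_state(); from scipy.spatial.transform import Rotation as R
    M=R.from_quat(s["tcp_rot"]).as_matrix(); return s,M
E
python3 - <<'E'
from h import *
p=cv2.imread("pics/t1.png"); hsv=cv2.cvtColor(p,cv2.COLOR_BGR2HSV); m=ctrl.camera_model("top")
for n,uv,z in [("A6",(288,185),.066),("B12",(307,225),.072),("C9",(414,192),.069),("blank",(408,152),.065)]:
    u,v=uv; w=hsv[v-22:v+23,u-22:u+23].astype(int)
    mk=(w[...,1]<60)&(w[...,2]>90) if n!="blank" else (w[...,2]<115)&(w[...,1]>90)
    nn,l,st,ce=cv2.connectedComponentsWithStats(mk.astype(np.uint8)); i=1+np.argmax(st[1:,4])
    cs,_=cv2.findContours((l==i).astype(np.uint8),0,1); (c,ax,an)=cv2.fitEllipse(max(cs,key=len))
    q=np.array(c)+[u-22,v-22]; P=proj(m,q,z)
    print(n,q.round(1),'axes',np.round(ax,1),st[i,4],'world',P.round(4),'vise mm',(tov(P)*1000).round(1))
P=proj(m,(366,206),.0985);print('tin',P,tov(P))
E
```

```text
A6 [287.9 184.6] axes [29.4 30.1] 737 world [0.5403 0.1069 0.066 ] vise mm [-108.5  172.1]
B12 [307.  224.5] axes [30.  30.4] 758 world [0.4342 0.054  0.072 ] vise mm [-225.2  151.3]
C9 [413.3 192.3] axes [29.9 30.1] 748 world [ 0.5236 -0.2283  0.069 ] vise mm [-219.3 -144.7]
blank [407.8 151.5] axes [27.7 28.6] 628 world [ 0.6333 -0.2137  0.065 ] vise mm [-110.  -161.8]
tin [ 0.48478691 -0.09980402  0.0985    ] [-0.22019178 -0.01051728]
```

Request:
carry_out:
  deltas: [0, 0, 0, 0, 0, 0.136, 0, 0, 0, 0, 0, 0.136]
  grip: 100

```text
time: 1.85
eef_pos: [0.277, -0.6155, 0.2314]
tcp_rot: [0.99, 0.144, 0.0, 0.0]
contact_force: [-1.1, -0.4, 0.1]
opening: 1.005
finger_force: 0.0
```

Request:
carry_out:
  deltas: [0.04, -0.035, 0, 0, 0, 0, 0.085, -0.074, 0, 0, 0, 0, 0.13, -0.113, 0, 0, 0, 0, 0.175, -0.153, 0, 0, 0, 0, 0.22, -0.192, 0, 0, 0, 0]

```text
time: 2.48
eef_pos: [0.4345, -0.3675, 0.2316]
tcp_rot: [0.99, 0.144, 0.0, 0.0]
contact_force: [0.3, -0.3, 0.4]
opening: 1.003
finger_force: 0.0
```

Request:
carry_out:
  deltas: [0.045, -0.039, 0.01, 0, 0, 0, 0.09, -0.078, 0.03, 0, 0, 0, 0.126, -0.11, 0.06, 0, 0, 0, 0.126, -0.11, 0.08, 0, 0, 0, 0.126, -0.11, 0.08, 0, 0, 0]

```text
time: 3.1
eef_pos: [0.5222, -0.2275, 0.1493]
tcp_rot: [0.99, 0.144, -0.002, -0.001]
contact_force: [-0.1, -0.0, 0.3]
opening: 0.999
finger_force: 0.0
```

```bash
cat >> h.py <<'E'
def wristdisc(z,save=None):
    "disc centre in wrist picture near image point below TCP; prints offset in tool axes"
    s,M=tcp(); p,d=ctrl.read_camera("wrist"); m=ctrl.camera_model("wrist"); H=np.array(m["hand_eye"]); K=np.array(m["intrinsics"])
    if save: cv2.imwrite(save,p[:,:,::-1])
    T=np.eye(4);T[:3,:3]=M;T[:3,3]=s["eef_pos"]; E=np.linalg.inv(T@H)
    return s,M,p,d,dict(intrinsics=K,extrinsics=E)
def dotat(z,guess_uv,p,m,s,M,r=12):
    u,v=map(int,guess_uv); g=cv2.cvtColor(p,cv2.COLOR_RGB2GRAY)[v-r:v+r+1,u-r:u+r+1].astype(float)
    w=np.clip(np.median(g)-25-g,0,None); yy,xx=np.mgrid[-r:r+1,-r:r+1]; q=np.array([(w*xx).sum(),(w*yy).sum()])/w.sum()+[u,v]
    P=proj(m,q,z); return q,P,M.T@(P-s["eef_pos"])
E
python3 - <<'E'
from h import *
s,M,p,d,m=wristdisc(.069,"pics/w1.png"); print(s["eef_pos"],tov(s["eef_pos"]))
for w in([0.5236,-.2283,.069],list(s["eef_pos"])):
    c=m["extrinsics"]@np.array([*w,1]); uv=m["intrinsics"]@c[:3]; print(uv/uv[2])
print([(r["uv"],r["score"]) for r in ctrl.find_in("wrist","packer9")])
E
```

```text
[ 0.52219994 -0.22749225  0.14930477] [-0.22044551 -0.14357349]
[320.62736457 207.4619401    1.        ]
[318.50795656 260.07963312   1.        ]
[([495.6, 250.9], 0.87), ([2.8, 221.6], 0.72), ([323.2, 201.4], 0.61)]
```

View pics/w1.png

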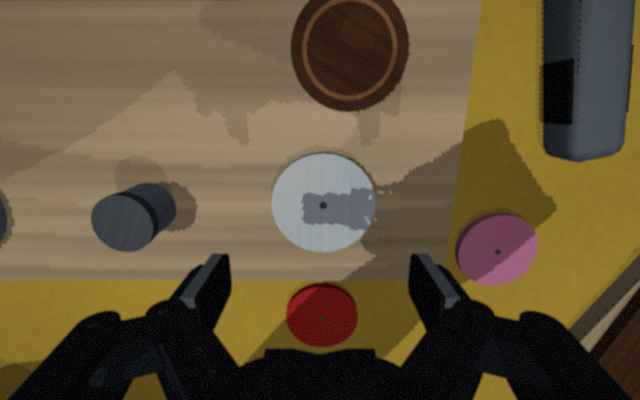

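The wrist picture shows the silver disc (chosen packer9, on the board) with its dot at (323,205). The pink and red look-alikes are off the board at (497,250) and (322,317), the tin is at (130,217), and the blank is at (350,45).

```bash
python3 - <<'E'
from h import *
s,M,p,d,m=wristdisc(.069)
q,P,t=dotat(.069,(323,205),p,m,s,M,6); print(q,P,tov(P),t)
E
```

```text
[319.71770833 204.88541667] [ 0.52603781 -0.22934295  0.069     ] [-0.21728831 -0.14643468] [0.00253195 0.00070391 0.08303285]
```

Request:
carry_out:
  deltas: [0.002, 0.0025, 0.03, 0, 0, 0, 0.002, 0.0025, 0.06, 0, 0, 0, 0.002, 0.0025, 0.06, 0, 0, 0]

```text
time: 3.62
eef_pos: [0.5245, -0.2303, 0.09]
tcp_rot: [0.99, 0.142, -0.001, -0.001]
contact_force: [0.1, -0.4, -0.4]
opening: 0.999
finger_force: 0.0
```

```bash
python3 - <<'E'
from h import *
s,M,p,d,m=wristdisc(.069)
cv2.imwrite("pics/w2.png",cv2.resize(p[150:400,150:490,::-1],None,fx=2.3,fy=2.3,interpolation=2)); np.save("pics/w2d.npy",d)
print(s["eef_pos"],s["contact_force"])
for z,w in((.069,[0.5256,-.2297,.069]),(0,list(s["eef_pos"]))):
    c=m["extrinsics"]@np.array([*w,1]); uv=m["intrinsics"]@c[:3]; print(uv/uv[2])
E
```

```text
[ 0.52454835 -0.23026111  0.09003463] [ 0.11201929 -0.35326636 -0.35836894]
[318.29589793 240.59125621   1.        ]
[318.51288408 260.08048736   1.        ]
```

View pics/w2.png

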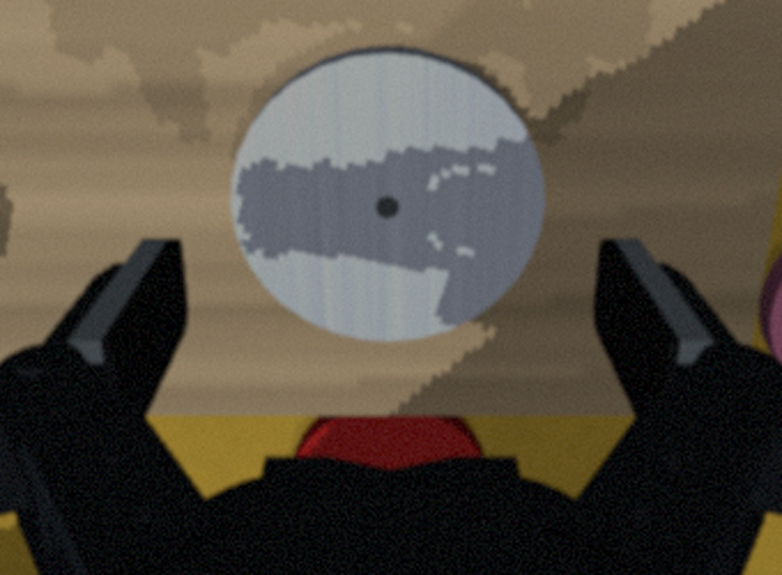

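Request:
carry_out:
  deltas: [0.001, -0.0005, 0.02, 0, 0, 0, 0.001, -0.0005, 0.03, 0, 0, 0, 0.001, -0.0005, 0.034, 0, 0, 0, 0.001, -0.0005, 0.034, 0, 0, 0]

```text
time: 4.18
eef_pos: [0.5268, -0.2289, 0.057]
tcp_rot: [0.99, 0.143, -0.0, -0.0]
contact_force: [-0.3, 0.3, -0.0]
opening: 0.999
finger_force: 0.0
```

Request:
carry_out:
  deltas: [0, 0, 0.003, 0, 0, 0, 0, 0, 0.005, 0, 0, 0, 0, 0, 0.005, 0, 0, 0]

```text
time: 4.55
eef_pos: [0.5268, -0.229, 0.0522]
tcp_rot: [0.99, 0.143, -0.0, -0.0]
contact_force: [0.9, 0.2, 0.1]
opening: 0.999
finger_force: 0.0
```

Request:
carry_out:
  deltas: [0, 0, 0.0015, 0, 0, 0, 0, 0, 0.003, 0, 0, 0, 0, 0, 0.003, 0, 0, 0]

```text
time: 4.92
eef_pos: [0.5268, -0.229, 0.0491]
tcp_rot: [0.99, 0.143, -0.0, -0.0]
contact_force: [-0.2, 0.3, 0.9]
opening: 0.999
finger_force: 0.0
```

Request:
carry_out:
  deltas: [0, 0, 0, 0, 0, 0, 0, 0, 0, 0, 0, 0, 0, 0, 0, 0, 0, 0, 0, 0, 0, 0, 0, 0]
  grip: 85
  grip_force: 25

```text
time: 5.42
eef_pos: [0.5272, -0.2292, 0.0497]
tcp_rot: [0.99, 0.143, 0.0, 0.0]
contact_force: [1.1, -0.4, 1.7]
opening: 0.922
finger_force: 31.1
```

Request:
carry_out:
  deltas: [0.013, -0.026, -0.0005, 0, 0, 0, 0.026, -0.052, -0.0005, 0, 0, 0, 0.046, -0.084, -0.0005, 0, 0, 0, 0.066, -0.116, -0.0005, 0, 0, 0, 0.086, -0.147, -0.0005, 0, 0, 0]

```text
time: 6.05
eef_pos: [0.5678, -0.0629, 0.0497]
tcp_rot: [0.99, 0.143, -0.0, 0.0]
contact_force: [0.2, -0.1, 0.8]
opening: 0.916
finger_force: 30.9
```

Request:
carry_out:
  deltas: [0.035, 0, 0, 0, 0, 0, 0.07, 0, 0, 0, 0, 0, 0.1, 0, 0, 0, 0, 0, 0.13, 0, 0, 0, 0, 0, 0.13, 0, 0, 0, 0, 0]

```text
time: 6.68
eef_pos: [0.6933, -0.0264, 0.0491]
tcp_rot: [0.99, 0.143, -0.0, -0.0]
contact_force: [-0.4, -0.4, -1.5]
opening: 0.922
finger_force: 30.8
```

```bash
python3 - <<'E'
from h import *
s,M,p,d,m=wristdisc(.069)
cv2.imwrite("pics/w3.png",p[:,:,::-1])
print(s["eef_pos"],tov(s["eef_pos"]),s["contact_force"],s["opening"])
E
```

```text
[ 0.69332186 -0.02635008  0.04909334] [0.00060584 0.0009159 ] [-0.44892382 -0.37188554 -1.45088299] 0.9215083944906574
```

View pics/w3.png

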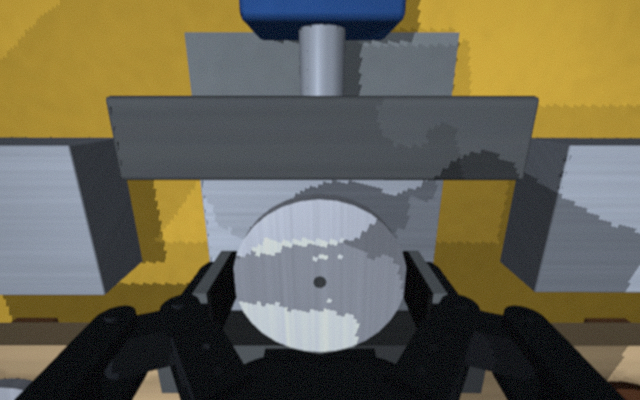

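Disc gripped level over the throat (dot at (320,282), far jaw edge at row 179). I'll lower it and release.

```bash
python3 - <<'E'
from h import *
s,M,p,d,m=wristdisc(.069)
for uv,z in(((320,282),.0695),((320,179),.060),((207,220),.034),((441,220),.034)):
    P=proj(m,uv,z); print(P,tov(P))
E
```

```text
[ 0.69248455 -0.02725239  0.0695    ] [-0.0004526   0.00028745]
[ 0.73620212 -0.01430001  0.06      ] [0.04514331 0.00033774]
[0.69043742 0.0367239  0.034     ] [0.01568996 0.06222753]
[ 0.72686493 -0.08625336  0.034     ] [ 0.01582426 -0.06603139]
```

Request:
carry_out:
  deltas: [0, 0, 0.01, 0, 0, 0, 0, 0, 0.018, 0, 0, 0, 0, 0, 0.023, 0, 0, 0, 0, 0, 0.0245, 0, 0, 0, 0, 0, 0.0245, 0, 0, 0]

```text
time: 7.4
eef_pos: [0.6925, -0.027, 0.0253]
tcp_rot: [0.99, 0.143, 0.0, 0.0]
contact_force: [-0.3, 0.4, -1.0]
opening: 0.921
finger_force: 30.8
```

Request:
carry_out:
  deltas: [0, 0, 0, 0, 0, 0, 0, 0, 0, 0, 0, 0, 0, 0, 0, 0, 0, 0]
  grip: 100

```text
time: 7.78
eef_pos: [0.6928, -0.027, 0.0258]
tcp_rot: [0.99, 0.143, 0.0, 0.0]
contact_force: [-0.8, 0.3, 0.3]
opening: 1.002
finger_force: 0.0
```

Request:
carry_out:
  deltas: [0, 0, -0.02, 0, 0, 0, 0, 0, -0.06, 0, 0, 0, 0, 0, -0.105, 0, 0, 0, -0.03, -0.02, -0.12, 0, 0, 0, -0.08, -0.053, -0.12, 0, 0, 0]

```text
time: 8.4
eef_pos: [0.6029, 0.0006, 0.1502]
tcp_rot: [0.99, 0.143, 0.004, 0.001]
contact_force: [-1.2, 0.4, 0.8]
opening: 1.003
finger_force: 0.0
```

Request:
carry_out:
  deltas: [-0.05, -0.033, 0, 0, 0, 0, -0.1, -0.066, 0, 0, 0, 0, -0.145, -0.098, 0, 0, 0, 0, -0.145, -0.098, 0.04, 0, 0, 0, -0.145, -0.098, 0.05, 0, 0, 0]

```text
time: 9.02
eef_pos: [0.4327, 0.0545, 0.0952]
tcp_rot: [0.99, 0.143, -0.0, -0.0]
contact_force: [-0.1, 1.2, -0.1]
opening: 1.001
finger_force: 0.0
```

```bash
cat >> h.py <<'E'
def see(z,exp,save=None):
    "find dot of silver disc near expected world xy; print offset in tool axes"
    s,M,p,d,m=wristdisc(z); c=m["extrinsics"]@np.array([*exp,z,1]); uv=m["intrinsics"]@c[:3]; uv=uv[:2]/uv[2]
    print('tcp',s["eef_pos"].round(4),tov(s["eef_pos"]).round(4),'exp uv',uv.round(1),'F',s["contact_force"].round(1))
    g=cv2.cvtColor(p,cv2.COLOR_RGB2GRAY); b=cv2.morphologyEx(g,cv2.MORPH_BLACKHAT,np.ones((15,15)))
    u,v=uv.round().astype(int); r=14; w=b[v-r:v+r+1,u-r:u+r+1]; _,k=cv2.threshold(w,40,255,0)
    n,l,st,ce=cv2.connectedComponentsWithStats(k)
    for i in range(1,n):
        if st[i,4]>8:
            q=ce[i]+[u-r,v-r]; P=proj(m,q,z); print('blob',st[i,4],st[i,2:4],q.round(1),'vise',tov(P).round(4),'tool off',(M.T@(P-s["eef_pos"])).round(4))
    if save: cv2.imwrite(save,p[:,:,::-1])
E
python3 - <<'E'
from h import *
see(.072,(.4342,.0540),"pics/w4.png")
from collections import Counter
p,W,s=cloud("top",6); g=W[95:165,300:380]; 
v=tov(g); k=(abs(v[...,0])<.03)&(abs(v[...,1])<.03); print('throat z',np.nanmean(g[k][:,2]))
E
```

```text
tcp [0.4327 0.0545 0.0952] [-0.2265  0.1522] exp uv [320.2 238.9] F [-0.1  1.2 -0.1]
blob 60 [9 9] [322.2 236.2] vise [-0.2235  0.1501] tool off [0.003  0.0021 0.0232]
throat z 0.04356107591138607
```

Request:
carry_out:
  deltas: [0.003, 0.002, 0.01, 0, 0, 0, 0.003, 0.002, 0.03, 0, 0, 0, 0.003, 0.002, 0.04, 0, 0, 0, 0.003, 0.002, 0.0457, 0, 0, 0, 0.003, 0.002, 0.0457, 0, 0, 0]

```text
time: 10.0
eef_pos: [0.4372, 0.0531, 0.0493]
tcp_rot: [0.99, 0.143, -0.0, -0.0]
contact_force: [1.0, -1.0, 0.1]
opening: 0.998
finger_force: 0.0
```

Request:
carry_out:
  deltas: [0, 0, 0, 0, 0, 0, 0, 0, 0, 0, 0, 0, 0, 0, 0, 0, 0, 0, 0, 0, 0, 0, 0, 0]
  grip: 85
  grip_force: 25

```text
time: 10.5
eef_pos: [0.438, 0.0531, 0.0502]
tcp_rot: [0.99, 0.143, 0.001, 0.0]
contact_force: [0.6, 0.1, 2.0]
opening: 0.926
finger_force: 31.1
```

```bash
python3 - <<'E'
from h import *
see(.072,(.4355,.0535))
E
```

```text
tcp [0.438  0.0531 0.0502] [-0.2218  0.1494] exp uv [316. 288.] F [0.6 0.1 2. ]
blob 106 [12 11] [319.3 285.8] vise [-0.2229  0.149 ] tool off [-0.0011  0.0004 -0.0218]
```

Request:
carry_out:
  deltas: [0.016, 0.025, -0.0005, 0, 0, 0, 0.032, 0.049, -0.0005, 0, 0, 0, 0.052, 0.082, -0.0005, 0, 0, 0, 0.072, 0.115, -0.0005, 0, 0, 0, 0.092, 0.149, -0.0005, 0, 0, 0]

```text
time: 11.18
eef_pos: [0.5677, -0.0636, 0.0501]
tcp_rot: [0.99, 0.143, -0.001, -0.001]
contact_force: [-3.1, 4.2, 6.2]
opening: 0.918
finger_force: 31.8
```

Request:
carry_out:
  deltas: [0.035, 0, 0, 0, 0, 0, 0.07, 0, 0, 0, 0, 0, 0.1, 0, 0, 0, 0, 0, 0.13, 0, 0, 0, 0, 0, 0.13, 0, 0, 0, 0, 0]

```text
time: 11.8
eef_pos: [0.6932, -0.0264, 0.0492]
tcp_rot: [0.99, 0.143, -0.0, -0.0]
contact_force: [0.4, 0.2, -1.6]
opening: 0.923
finger_force: 31.0
```

```bash
python3 - <<'E'
from h import *
see(.072,(.692,-.027),"pics/w5.png")
E
```

```text
tcp [ 0.6932 -0.0264  0.0492] [0.0005 0.0009] exp uv [318.9 287.5] F [ 0.4  0.2 -1.6]
blob 119 [13 12] [319.2 286.2] vise [-0.0001  0.0005] tool off [-0.0006  0.0004 -0.0228]
```

Request:
carry_out:
  deltas: [0, 0, 0.008, 0, 0, 0, 0, 0, 0.013, 0, 0, 0, 0, 0, 0.0155, 0, 0, 0, 0, 0, 0.0155, 0, 0, 0]

```text
time: 12.35
eef_pos: [0.692, -0.0271, 0.0342]
tcp_rot: [0.99, 0.143, -0.0, -0.0]
contact_force: [-0.3, -0.5, -1.7]
opening: 0.918
finger_force: 31.0
```

Request:
carry_out:
  deltas: [0, 0, 0, 0, 0, 0, 0, 0, 0, 0, 0, 0, 0, 0, 0, 0, 0, 0]
  grip: 100

```text
time: 12.72
eef_pos: [0.6929, -0.027, 0.0352]
tcp_rot: [0.99, 0.143, 0.0, 0.0]
contact_force: [0.6, 1.0, -0.2]
opening: 1.001
finger_force: 0.0
```

Request:
carry_out:
  deltas: [0, 0, -0.02, 0, 0, 0, 0, 0, -0.055, 0, 0, 0, 0, 0, -0.07, 0, 0, 0, -0.03, 0.045, -0.07, 0, 0, 0, -0.06, 0.09, -0.07, 0, 0, 0]

```text
time: 13.35
eef_pos: [0.6604, -0.1308, 0.1058]
tcp_rot: [0.99, 0.144, 0.001, 0.0]
contact_force: [-0.0, -1.2, 1.2]
opening: 1.001
finger_force: 0.0
```

Request:
carry_out:
  deltas: [-0.025, 0.036, 0, 0, 0, 0, -0.051, 0.072, 0, 0, 0, 0, -0.051, 0.072, 0.008, 0, 0, 0, -0.051, 0.072, 0.008, 0, 0, 0]

```text
time: 13.85
eef_pos: [0.6312, -0.2132, 0.0958]
tcp_rot: [0.99, 0.143, -0.001, -0.001]
contact_force: [0.7, 0.0, -0.3]
opening: 1.0
finger_force: 0.0
```

```bash
python3 - <<'E'
from h import *
see(.065,(.6333,-.2137),"pics/w6.png")
p,W,s=cloud("top",6); g=W[95:165,300:380]; 
v=tov(g); k=(abs(v[...,0])<.03)&(abs(v[...,1])<.03); print('throat z',np.nanmean(g[k][:,2]))
cv2.imwrite("pics/t2.png",p[:,:,::-1])
E
```

```text
tcp [ 0.6312 -0.2132  0.0958] [-0.1118 -0.1607] exp uv [320.5 232.8] F [ 0.7  0.  -0.3]
throat z 0.05562261220760115
```

View pics/w6.png

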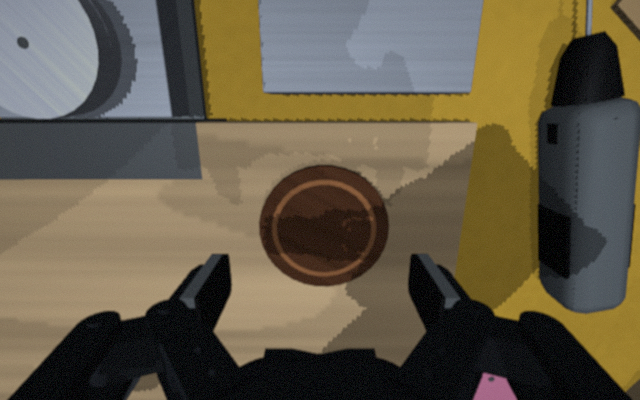

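Throat stack reads 55.6 − 0.7 = 55 mm, as wanted. The blank's ring centre is at (324,227), with the fingers straddling it and the stack at upper left.

Request:
carry_out:
  deltas: [0.005, 0.0035, 0.01, 0, 0, 0, 0.005, 0.0035, 0.03, 0, 0, 0, 0.005, 0.0035, 0.04, 0, 0, 0, 0.005, 0.0035, 0.0467, 0, 0, 0, 0.005, 0.0035, 0.0467, 0, 0, 0]

```text
time: 14.82
eef_pos: [0.6371, -0.2155, 0.0489]
tcp_rot: [0.99, 0.143, -0.001, -0.0]
contact_force: [-0.6, 0.3, 0.2]
opening: 0.999
finger_force: 0.0
```

Request:
carry_out:
  deltas: [0, 0, 0, 0, 0, 0, 0, 0, 0, 0, 0, 0, 0, 0, 0, 0, 0, 0, 0, 0, 0, 0, 0, 0]
  grip: 85
  grip_force: 20

```text
time: 15.32
eef_pos: [0.6378, -0.2158, 0.0504]
tcp_rot: [0.99, 0.143, 0.0, 0.0]
contact_force: [0.3, -0.7, 1.3]
opening: 0.916
finger_force: 24.3
```

Request:
carry_out:
  deltas: [0, -0.035, 0, 0, 0, 0, 0, -0.07, 0, 0, 0, 0, 0, -0.105, 0, 0, 0, 0, 0, -0.14, 0, 0, 0, 0, 0, -0.165, 0, 0, 0, 0]

```text
time: 15.95
eef_pos: [0.5908, -0.0563, 0.0503]
tcp_rot: [0.99, 0.143, 0.0, 0.0]
contact_force: [-0.7, -0.4, 0.5]
opening: 0.911
finger_force: 24.4
```

Request:
carry_out:
  deltas: [0.03, 0, 0, 0, 0, 0, 0.06, 0, 0, 0, 0, 0, 0.09, 0, 0, 0, 0, 0, 0.106, 0, 0, 0, 0, 0, 0.106, 0, 0, 0, 0, 0]

```text
time: 16.58
eef_pos: [0.6932, -0.0271, 0.0496]
tcp_rot: [0.99, 0.143, 0.0, 0.0]
contact_force: [-0.1, 0.4, -0.3]
opening: 0.917
finger_force: 26.7
```

```bash
python3 - <<'E'
from h import *
see(.065,(.692,-.027),"pics/w7.png")
E
```

```text
tcp [ 0.6932 -0.0271  0.0496] [0.0002 0.0003] exp uv [317.6 278.1] F [-0.1  0.4 -0.3]
```

View pics/w7.png

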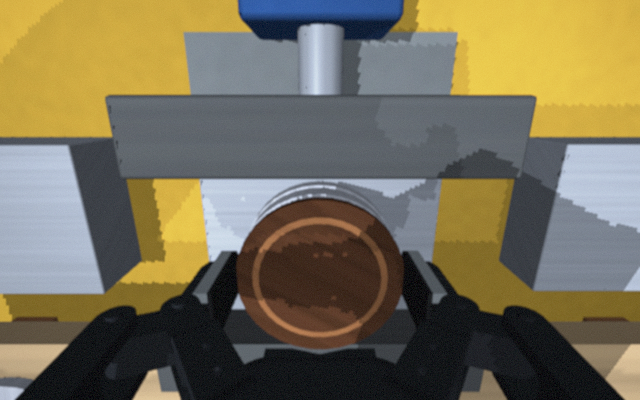

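The blank is held over the stack with its centre at (320,275). I'll lower it and release.

Request:
carry_out:
  deltas: [-0.001, 0, 0.002, 0, 0, 0, -0.001, 0, 0.004, 0, 0, 0, -0.001, 0, 0.004, 0, 0, 0]

```text
time: 17.0
eef_pos: [0.691, -0.0279, 0.0456]
tcp_rot: [0.99, 0.143, -0.0, -0.0]
contact_force: [-0.1, 0.4, -0.0]
opening: 0.921
finger_force: 26.7
```

Request:
carry_out:
  deltas: [0, 0, 0, 0, 0, 0, 0, 0, 0, 0, 0, 0, 0, 0, 0, 0, 0, 0]
  grip: 100

```text
time: 17.38
eef_pos: [0.6917, -0.0278, 0.046]
tcp_rot: [0.99, 0.143, 0.0, 0.0]
contact_force: [-0.0, 0.1, 0.8]
opening: 1.003
finger_force: 0.0
```

Request:
carry_out:
  deltas: [0, 0, -0.02, 0, 0, 0, 0, 0, -0.06, 0, 0, 0, 0, 0, -0.1, 0, 0, 0, -0.04, 0, -0.12, 0, 0, 0, -0.04, 0, -0.12, 0, 0, 0]

```text
time: 18.0
eef_pos: [0.6534, -0.0396, 0.1702]
tcp_rot: [0.99, 0.143, 0.002, 0.001]
contact_force: [0.1, 0.7, 0.1]
opening: 1.002
finger_force: 0.0
```

```bash
python3 - <<'E'
from h import *
see(.060,(.692,-.027),"pics/w8.png")
p,W,s=cloud("top",8); g=W[95:165,300:380]
v=tov(g)
for a,b in((0,0),(.025,0),(-.025,0),(0,.025),(0,-.025)):
    k=(abs(v[...,0]-a)<.012)&(abs(v[...,1]-b)<.012); print('throat z',a,b,np.nanmean(g[k][:,2]).round(4))
cv2.imwrite("pics/t3.png",p[:,:,::-1])
for x,y in((-.06,0),(.062,0)):
    k=(abs(v[...,0]-x)<.008)&(abs(v[...,1]-y)<.05); print('jaw',np.nanmean(g[k][:,2]).round(4))
E
```

```text
tcp [ 0.6534 -0.0396  0.1702] [-0.0414 -0.0005] exp uv [317.  151.2] F [0.1 0.7 0.1]
throat z 0 0 nan
throat z 0.025 0 nan
throat z -0.025 0 0.4511
throat z 0 0.025 0.3398
throat z 0 -0.025 nan
jaw 0.4356
jaw 0.0604<stdin>:6: RuntimeWarning: Mean of empty slice
```

View pics/w8.png

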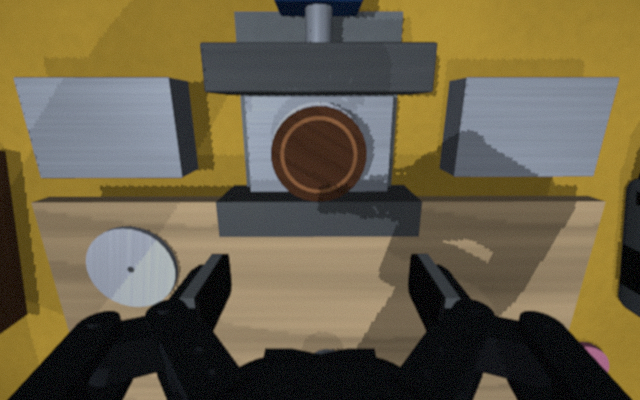

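The blank sits centred in the throat at (320,152), and packer6 is on the board at (131,268). The arm blocks the top view, so I'll check flushness with the wrist depth.

```bash
python3 - <<'E'
from h import *
D=[]
for _ in range(8):
    s,M,p,d,m=wristdisc(.06); D.append(np.where(d>0,d,np.nan))
d=np.nanmean(D,0);K=m["intrinsics"];E=np.linalg.inv(m["extrinsics"]);v,u=np.mgrid[:400,:640]
W=np.stack([(u-K[0,2])/K[0,0]*d,(v-K[1,2])/K[1,1]*d,d],-1)@E[:3,:3].T+E[:3,3]; q=tov(W)
for n,a,b in(("c",0,0),("+x",.025,0),("-x",-.025,0),("+y",0,.025),("-y",0,-.025),("farjaw",.063,0),("nearjaw",-.063,0)):
    k=(abs(q[...,0]-a)<.01)&(abs(q[...,1]-b)<.01); print(n,k.sum(),np.nanmean(W[k][:,2]).round(5))
print(ctrl.get_state()["time"])
E
```

```text
c 625 0.05985
+x 650 0.05958
-x 4443 0.22394
+y 617 0.05969
-y 615 0.05973
farjaw 783 0.05939
nearjaw 505 0.05935
18.85
```

```bash
python3 -c "
from plant import ctrl
print(ctrl.sign_off())"
```

```text
the job is handed in; nothing more can be done
None
```

The job is handed in: packer9 and packer12 are stacked on bed_low, with the blank centred on top and its upper face within about 0.5 mm of the jaw tops by the wrist camera; packer6 is still on the board, and the arm finished clear at about 19 s.

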